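# Close the hold-down arms over a spoon blank

## Task

The spoon blank is lying in its carving jig, ready to be held down. With a fingertip, push each of the jig's two wooden swing arms round on its bolt until it lies straight across the spoon's handle, square to it (within about ten degrees), and leave it there. Do not grip or lift anything, do not shift the spoon blank, and leave the jar, the finished spoon, the sharpening stone and the gouge where they are.

Things in the scene. Friction and masses are not known exactly. Their poses are not given: they have to be found in the camera images.
- jig: The carving jig, fixed to the bench: a plywood board 200 mm (its x) by 320 mm (its y) by 24 mm thick. Origin at the centre of its underside, on the bench top; z up. The spoon blank lies on it along the jig's y axis. Both swing arms pivot on upright bolts along the robot's side of the board (jig x = -70 mm), at jig y = +50 mm (neck arm) and y = -60 mm (tail arm). Four low cleats 8 mm tall stand beside the spoon's handle.
- neck_arm (a joint): Angle of the swing arm at the spoon's neck (beside the bowl), rad, positive anticlockwise from above. 0: it points along the jig's +x, straight across the spoon handle, which is closed. It starts swung aside to the jig's +y by 1.1 to 1.8 rad. Range -1.2 to 2.2: there is no stop or catch at 0, so it can be pushed past and back. Stiff pivot (about 0.1 N m friction, about 1 N at 100 mm from the bolt): it stays where it is left.
- neck_arm_pivot (a point): Centre of the neck arm's pivot bolt at the height of the arm's top face (70 mm above the bench); x runs along the arm from bolt to tip, z up. The bolt's head rises 8 mm more. The arm is a dark wooden bar 24 mm wide and 24 mm tall, its underside 46 mm above the bench, reaching 152 mm from the bolt to its rounded end (and 10 mm behind it). A thin cork pad below it just clears the spoon.
- neck_arm_tip (a point): Point on the neck arm's top face, on its centre line, 140 mm from the bolt.
- tail_arm (a joint): Angle of the swing arm at the tail end of the spoon's handle, rad, positive anticlockwise from above. 0: it points along the jig's +x, straight across the handle, closed. It starts swung aside to the jig's -y, at -1.1 to -1.8 rad. Range -2.2 to 1.2, no stop at 0, same stiff pivot.
- tail_arm_pivot (a point): Centre of the tail arm's pivot bolt at the height of the arm's top face, as for the neck arm; the arm is the same bar.
- tail_arm_tip (a point): Point on the tail arm's top face, on its centre line, 140 mm from the bolt.
- blank: The loose pale wooden spoon blank, 267 mm long: handle 24 mm wide and 18 mm thick along its y axis, bowl (68 mm across, 18 mm tall) centred 112 mm towards its +y. Origin on its underside, at 24 mm above the bench; its top is at 42 mm.
- jar: Small amber glass jar with a steel lid, 56 mm across, 80 mm tall, beyond the jig. Origin at the centre of its base. Bystander.
- spoon: Finished brown wooden spoon, 200 mm long, lying beyond the jig. Bystander.
- stone: Grey sharpening stone 50 x 120 x 25 mm, lying between the robot and the jig. Origin at the centre of its underside. Bystander.
- gouge: Wood-handled gouge 190 mm long, lying to the jig's -y side. Bystander.

How it is judged:
By the outcome, as a careful person would: the job done as asked, in the order asked, and still so for the second after the job is handed in, with the robot touching nothing.
It also fails if it takes over 61 s, if anything falls off the work surface, if the arm or the gripper's body presses on something with over 40 N, if the wrist force passes 120 N, or if a joint passes its speed limit or range.

## Robot

A 6-joint arm with a two-finger parallel gripper is mounted at the origin on the work surface. World frame = base frame: x ahead of the robot, y to its left, z up, the work surface at z = 0. Lengths are in m, angles in rad, forces in N, time in s.
With the tool pointing down it reaches from about 0.225 to 0.725 m from the base axis. Payload 3.1 kg.
Tool frame: the origin (TCP) lies at the very end of the fingers, on their centre line; the grasp point (between the pads) lies 19 mm behind it; z points along the fingers, y is the line along which they close (so a half turn about z gives the same grasp; the last joint's range is limited). The gripper opens to 85 mm and grips with 20 to 120 N. Pads are 22 mm wide; open, the fingers measure 114 mm over their backs; the gripper's body (76 mm by 85 mm) begins 54 mm behind the grasp point. The pads swing forward as they close: fully open they stand 13 mm farther back than shut.
Start: joints at [-0.128, 0.048, 0.099, 1.622, 0, 1.443], TCP at [0.525, -0, 0.231] pointing down, gripper open.
Joint ranges: [-2.91, 2.91], [-0.99, 1.94], [-1.21, 1.42], [-2.12, 2.29], [-1.49, 1.47], [-3.14, 3.14]. Speed limits (rad/s): [2.79, 2.79, 3.14, 3.14, 3.14, 3.14].

## Interface

Orientations are given as a 3x3 rotation matrix whose columns are the frame's x, y, z axes.
In Python, from station import r gives the robot as it stands.
- The arm moves only by the tool servo_tool, never from a script. Its argument "series" is a list of rows, each a list of 3 entries, a list of its own where there are three numbers: the shift along the tool's x, y, z in mm, then the turn about the tool's z in degrees, then the finger opening in mm, from 0 to 85.4. In form: [[[dx, dy, dz], turn, gripper], ...]. A call has 1 to 10 rows; each row shifts and turns the commanded pose from where the row before left it, along the tool's axes as they then stand; what a row does not reach is not made up. A row lasts 1/12 s, in which the tool goes at most 41.7 mm and 7.16 degrees, less where a joint would pass 70% of its speed; a pose out of reach is approached as far as the arm can. A call with a gripper value outside its range is refused whole. The fingers move at their own pace and stop on an object; "newtons" is the grip in N (left out, the last holds). Time passes only in rows, so rows that do not move let the fingers close. It gives the time, the measured TCP pose, the force, the opening and the grip force at its end, in the units of the state.
- r.get_obs(): the state, without advancing time (a new reading comes with each control period).
- r.get_image(name): name is "scene" or "side" or "wrist"; returns the picture (480x640x3 uint8, blue, green, red); there is no depth.
- r.calibration(name): a dict with "fov_y" (degrees; the focal length in pixels is half the picture's height over the tangent of half this angle, whatever the lens; pixels are square), "cx", "cy" (the principal point, pixels), "R" (3x3) and "t" (3): a world point X has camera coordinates R X + t; the wrist camera has in their place "tool_from_camera" (4x4, takes a point from camera to tool coordinates, whose origin is the TCP and whose axes are the flange's). Camera axes: x right, y down, z forward; pixel columns grow to the right and rows downward; lengths in m; the calibration is good to about 2 mm. A picture is of the moment at which its call begins: read the wrist's pose just before it. calibration takes no time and is no camera call.
- r.hand_in(): hands the job in; it is judged then, once.
Trained networks look in the newest picture that a camera, given by its name, has taken for a name from the list of things; names that differ only in an ending like _2 or _b are one class to them, and where a whole thing is asked for, a point or a joint stands for the part that bears it (a point fixed in the world has none). Each returns a list of dicts, best first, with "conf" (0 to 1); they miss things now and then, are a little off and sometimes report something else, mostly with a low value. They report only what shows in the picture. A call takes as long as a camera call.
- r.cut_out(camera, target): "pixels" (480x640 bool, what is visible of it) and "xy" ([column, row] in pixels, amid what is visible of it).
- r.pinpoint(camera, target): "xy" ([column, row] in pixels: a listed point, or the origin of a listed thing).
The state is a dict: "clock": time; "joint_positions": joint angles; "qvel": joint speeds; "joint_torque": joint torques, N m; "ee_pos": TCP position; "ee_rot": TCP orientation; "wrist_force": force on the tool from outside, world axes, zero at the start; "moment": the same for the moment, N m; "width": finger opening in m; "grip_force": force on a finger pad.
Only numpy, scipy, OpenCV 4.12 (cv2) and the standard library are available. Lean on these libraries where they do the work, as an engineer would, in place of code of your own. Each camera call takes 0.05 s, during which the arm holds its last target. There are 200 camera calls.

## Working session

There is one attempt and no reset: what is moved stays moved. The work goes in short steps, Python scripts to look and compute and a tool call to move; the robot and the scene stay as the last step left them, time stands still between calls to the robot, and variables do not carry over. Pictures are saved under pics/ and viewed, at most 10 in all, crops included, and the job is handed in when it is done.

Besides the shell and the picture viewer there is one more tool, called after "Emit:" by a JSON object that holds its "op" and its "data". servo_tool: Moves the arm, as the interface text tells. Its arguments: {"type":"object","properties":{"series":{"type":"array"},"newtons":{"type":"number"}},"required":["series"]}

```bash
mkdir -p pics; cat > h.py <<'E'
import numpy as np, cv2
from station import r
def ray(cam,xy):
    c=r.calibration(cam); f=240/np.tan(np.radians(c["fov_y"])/2)
    R=np.array(c["R"]);t=np.array(c["t"])
    d=R.T@np.array([(xy[0]-c["cx"])/f,(xy[1]-c["cy"])/f,1]); return -R.T@t,d
def at(cam,xy,z):
    o,d=ray(cam,xy); return o+d*(z-o[2])/d[2]
E
python3 - <<'E'
from h import *
for c in ("scene","side"):
    cv2.imwrite(f"pics/{c}0.png",r.get_image(c))
    for n,z in (("neck_arm_pivot",.07),("neck_arm_tip",.07),("tail_arm_pivot",.07),("tail_arm_tip",.07),("jig",0),("blank",.024),("stone",0),("jar",0),("gouge",0),("spoon",0)):
        p=r.pinpoint(c,n)
        for q in p[:2]: print(c,n,round(q["conf"],2),np.round(q["xy"],0),np.round(at(c,q["xy"],z),3))
o=r.get_obs();print(o["clock"],o["ee_pos"],o["ee_rot"])
E
```

```text
scene neck_arm_pivot 0.89 [329. 216.] [ 0.532 -0.     0.07 ]
scene neck_arm_tip 0.62 [392. 193.] [0.505 0.144 0.07 ]
scene tail_arm_pivot 0.88 [277. 222.] [ 0.521 -0.106  0.07 ]
scene tail_arm_tip 0.7 [205. 247.] [ 0.547 -0.252  0.07 ]
scene jig 0.7 [311. 266.] [ 0.596 -0.056  0.   ]
scene blank 0.9 [314. 260.] [ 0.598 -0.049  0.024]
scene stone 0.86 [306. 195.] [ 0.409 -0.022  0.   ]
scene stone 0.33 [391. 195.] [0.455 0.168 0.   ]
scene jar 0.92 [352. 330.] [ 0.753 -0.013  0.   ]
scene jar 0.65 [166. 295.] [ 0.592 -0.349  0.   ]
scene gouge 0.8 [168. 292.] [ 0.586 -0.345  0.   ]
scene spoon 0.58 [271. 341.] [ 0.737 -0.166  0.   ]
scene spoon 0.51 [166. 293.] [ 0.588 -0.349  0.   ]
side neck_arm_pivot 0.68 [362. 279.] [0.534 0.004 0.07 ]
side neck_arm_tip 0.89 [336. 348.] [0.516 0.142 0.07 ]
side neck_arm_tip 0.37 [398. 184.] [ 0.564 -0.243  0.07 ]
side tail_arm_pivot 0.91 [388. 239.] [ 0.527 -0.099  0.07 ]
side tail_arm_tip 0.89 [396. 184.] [ 0.567 -0.241  0.07 ]
side jig 0.71 [342. 266.] [ 0.599 -0.056  0.   ]
side jig 0.63 [340. 350.] [0.527 0.107 0.   ]
side blank 0.71 [340. 261.] [ 0.6   -0.048  0.024]
side stone 0.58 [427. 311.] [ 0.419 -0.03   0.   ]
side jar 0.88 [258. 256.] [ 0.757 -0.007  0.   ]
side gouge 0.7 [263. 257.] [ 0.747 -0.008  0.   ]
side gouge 0.65 [397. 174.] [ 0.599 -0.344 -0.   ]
side spoon 0.82 [304. 205.] [ 0.742 -0.169  0.   ]
side spoon 0.25 [343. 267.] [ 0.595 -0.054  0.   ]
1.1 [ 5.24989434e-01 -2.36739708e-05  2.31311958e-01] [[ 2.59234675e-07  1.00000000e+00 -1.25613410e-05]
 [ 1.00000000e+00 -2.59561333e-07 -2.60050141e-05]
 [-2.60050174e-05 -1.25613343e-05 -1.00000000e+00]]
```

View pics/scene0.png

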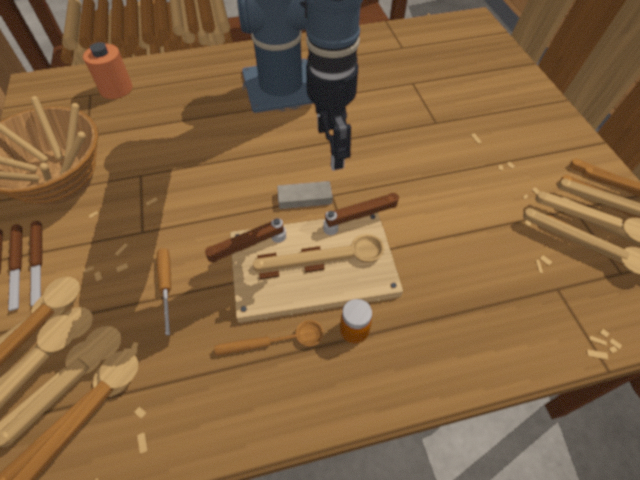

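View pics/side0.png

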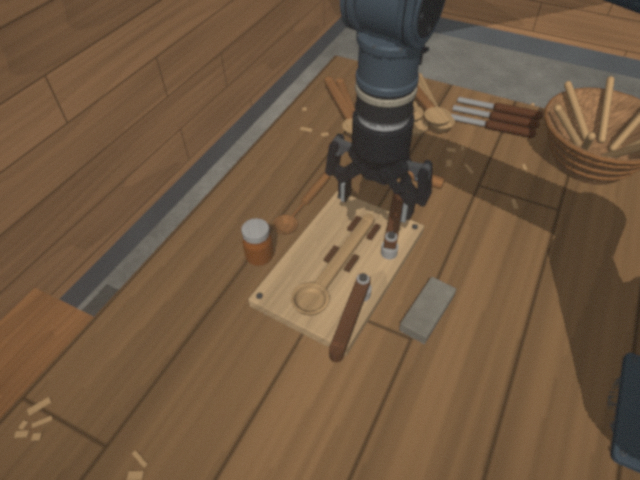

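The scene view shows the neck arm from its bolt at (330,216) to its tip at (395,200), and the tail arm from (278,230) to (210,253). The side view agrees: (363,282) to (337,350), and (389,245) to (397,190). The stone, jar, spoon and gouge are all clear of the arms. Next I'll refine the jig's yaw.

```bash
cat >> h.py <<'E'
def yaws():
    from collections import defaultdict
    for c in ("scene","side"):
        r.get_image(c)
        for n,z in (("blank",.036),("neck_arm",.068),("tail_arm",.068)):
            q=r.cut_out(c,n)
            if not q: print(c,n,"none"); continue
            ys,xs=np.nonzero(q[0]["pixels"])
            P=np.array([at(c,p,z)[:2] for p in zip(xs,ys)])
            m=P.mean(0); w,v=np.linalg.eigh(np.cov((P-m).T)); d=v[:,1]
            print(c,n,round(q[0]["conf"],2),len(xs),np.round(m,3),"dir",np.round(np.degrees(np.arctan2(d[1],d[0]))%180,1),np.round(2*np.sqrt(3*w[1]),3))
E
python3 - <<'E'
from h import *
yaws()
for c,ps in (("scene",[(243,317),(400,295)]),("side",[(252,297),(333,200)])):
    a,b=[at(c,p,.024)[:2] for p in ps]; d=b-a; print(c,a,b,np.degrees(np.arctan2(d[1],d[0])),np.hypot(*d))
E
```

```text
scene blank 0.72 2113 [ 0.601 -0.026] dir 86.9 0.276
scene neck_arm 0.67 1132 [0.532 0.069] dir 97.2 0.159
scene tail_arm 0.89 1315 [ 0.549 -0.177] dir 104.4 0.162
side blank 0.83 2202 [ 0.602 -0.011] dir 85.3 0.265
side neck_arm 0.59 1495 [0.523 0.081] dir 97.2 0.168
side tail_arm none
scene [ 0.6883556  -0.20700503] [0.71646346 0.0913651 ] 84.61835172082068 0.29969115344575975
side [0.70533129 0.09386994] [ 0.68221715 -0.18719408] -94.70131103215081 0.28201284720937986
```

Emit:
{"op": "servo_tool", "data": {"series": [[[0,0,0],0,0],[[30,-20,0],0,0],[[30,-20,0],0,0],[[30,-20,0],0,0],[[20,-10,0],0,0],[[0,0,0],0,0]]}}

```text
clock: 2.0
ee_pos: [0.4529, 0.1132, 0.2319]
ee_rot: [[-0.005, 1.0, -0.0], [1.0, 0.005, 0.002], [0.002, -0.0, -1.0]]
wrist_force: [-0.4, -0.3, -0.4]
width: 0.0121
grip_force: 0.0
```

Emit:
{"op": "servo_tool", "data": {"series": [[[0,0,35],0,0],[[0,0,35],0,0],[[0,0,35],0,0],[[0,0,35],0,0],[[0,0,25],0,0],[[0,0,14],0,0],[[0,0,0],0,0],[[0,0,0],0,0]]}}

```text
clock: 2.67
ee_pos: [0.4543, 0.1095, 0.0515]
ee_rot: [[0.0, 1.0, -0.002], [1.0, -0.0, -0.0], [-0.0, -0.002, -1.0]]
wrist_force: [-0.3, -0.2, 0.7]
width: 0.0001
grip_force: 0.0
```

```bash
python3 - <<'E'
from h import *
cv2.imwrite("pics/side1.png",r.get_image("side")); print(r.get_obs()["ee_pos"],r.get_obs()["width"])
E
```

```text
[0.45568728 0.10969954 0.05306691] 0.00021835672166349107
```

View pics/side1.png

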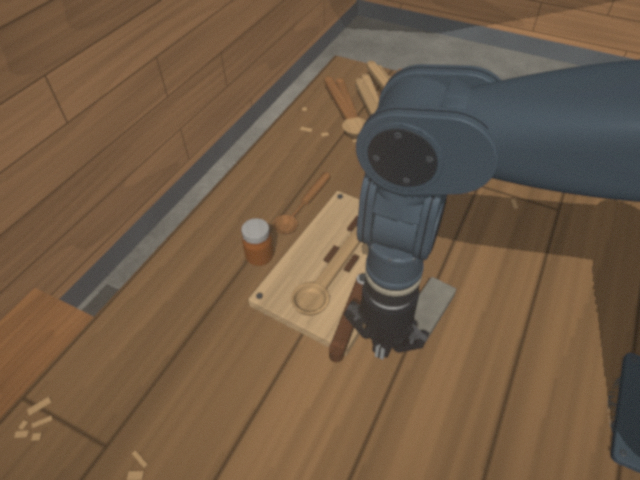

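The closed fingertip is at (380,350), on the robot side of the neck arm and clear of it. I'll sweep the arm round.

Emit:
{"op": "servo_tool", "data": {"series": [[[6,25,0],0,0],[[8,21,0],0,0],[[3,21,0],0,0],[[0,22,0],0,0],[[-3,21,0],0,0],[[-8,21,0],0,0],[[-11,19,0],0,0],[[-14,16,0],0,0],[[-16,14,0],0,0],[[-15,9,0],0,0]]}}

```text
clock: 3.55
ee_pos: [0.6468, 0.0593, 0.0546]
ee_rot: [[-0.0, 1.0, 0.004], [1.0, 0.0, 0.0], [0.0, 0.004, -1.0]]
wrist_force: [-1.3, 0.5, 0.5]
width: -0.0001
grip_force: 0.5
```

```bash
python3 - <<'E'
from h import *
print(r.get_obs()["ee_pos"],r.get_obs()["wrist_force"])
yaws()
cv2.imwrite("pics/scene2.png",r.get_image("scene"))
E
```

```text
[0.64678627 0.05925421 0.05461639] [-1.25046186  0.47489856  0.45639199]
scene blank 0.66 1377 [ 0.598 -0.063] dir 88.4 0.228
scene neck_arm 0.71 1118 [0.608 0.02 ] dir 14.4 0.165
scene tail_arm 0.78 1272 [ 0.549 -0.177] dir 104.4 0.157
side blank 0.75 1839 [ 0.603 -0.012] dir 85.4 0.282
side neck_arm 0.65 1001 [0.569 0.019] dir 17.1 0.1
side tail_arm 0.88 884 [ 0.54  -0.165] dir 104.2 0.175
```

View pics/scene2.png

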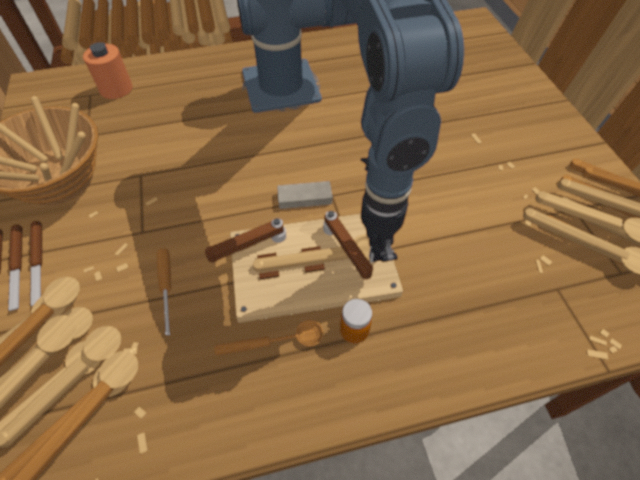

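The neck arm is being pushed as planned: its tip is at (368,272) and it stands about 20° short. I'll continue slowly to the closed position.

Emit:
{"op": "servo_tool", "data": {"series": [[[-12,2,0],0,0],[[-10,1,0],0,0],[[-8,0,0],0,0],[[-6,0,0],0,0],[[-4,0,0],0,0],[[0,0,0],0,0],[[0,0,0],0,0]]}}

```text
clock: 4.58
ee_pos: [0.6467, 0.0192, 0.0522]
ee_rot: [[0.001, 1.0, -0.001], [1.0, -0.001, -0.0], [-0.0, -0.001, -1.0]]
wrist_force: [0.0, 0.1, 0.2]
width: 0.0004
grip_force: 0.0
```

```bash
python3 - <<'E'
from h import *
print(r.get_obs()["ee_pos"],r.get_obs()["wrist_force"])
yaws()
for c in ("scene","side"):
    for n in ("neck_arm_pivot","neck_arm_tip"):
        for q in r.pinpoint(c,n)[:1]: print(c,n,round(q["conf"],2),np.round(at(c,q["xy"],.07),3))
E
```

```text
[0.64667776 0.01921994 0.05217679] [0.04221446 0.12906425 0.19126919]
scene blank 0.88 1410 [ 0.6   -0.057] dir 85.2 0.275
scene neck_arm 0.91 953 [ 0.614 -0.005] dir 176.3 0.167
scene tail_arm 0.59 1290 [ 0.549 -0.176] dir 104.6 0.159
side blank 0.93 1973 [ 0.603 -0.011] dir 85.3 0.282
side neck_arm 0.87 1091 [0.571 0.007] dir 179.6 0.104
side tail_arm 0.76 849 [ 0.54  -0.166] dir 104.3 0.178
scene neck_arm_pivot 0.69 [0.531 0.002 0.07 ]
scene neck_arm_tip 0.9 [ 0.669 -0.006  0.07 ]
side neck_arm_pivot 0.61 [ 0.524 -0.103  0.07 ]
```

Emit:
{"op": "servo_tool", "data": {"series": [[[20,0,0],0,0],[[10,0,-30],0,0],[[0,-10,-40],0,0],[[-20,-20,-30],0,0],[[-35,-20,0],0,0],[[-35,-20,0],0,0],[[-35,-20,0],0,0],[[-35,-20,0],0,0],[[-35,-20,0],0,0],[[-35,-20,0],0,0]]}}

```text
clock: 6.02
ee_pos: [0.4959, -0.1814, 0.1526]
ee_rot: [[-0.0, 1.0, 0.001], [1.0, 0.0, -0.0], [-0.0, 0.001, -1.0]]
wrist_force: [0.2, -0.6, -0.8]
width: 0.0001
grip_force: 0.0
```

Emit:
{"op": "servo_tool", "data": {"series": [[[-35,0,0],0,0],[[-34,0,0],0,0],[[0,0,0],0,0],[[0,0,0],0,0],[[0,0,0],0,0]]}}

```text
clock: 6.43
ee_pos: [0.4968, -0.2487, 0.1523]
ee_rot: [[0.0, 1.0, -0.0], [1.0, -0.0, 0.001], [0.001, -0.0, -1.0]]
wrist_force: [0.2, -0.4, -0.2]
width: -0.0
grip_force: 0.0
```

```bash
python3 - <<'E'
from h import *
print(r.get_obs()["ee_pos"],r.get_obs()["wrist_force"])
yaws()
for c in ("scene","side"):
    for n in ("neck_arm_pivot","neck_arm_tip","tail_arm_pivot","tail_arm_tip"):
        for q in r.pinpoint(c,n)[:1]: print(c,n,round(q["conf"],2),np.round(at(c,q["xy"],.07),3))
E
```

```text
[ 0.49684684 -0.24874315  0.15226097] [ 0.19859873 -0.42025816 -0.18119606]
scene blank 0.63 1697 [ 0.6   -0.029] dir 87.3 0.284
scene neck_arm 0.75 1293 [ 0.549 -0.177] dir 104.9 0.16
scene tail_arm 0.91 1314 [ 0.549 -0.177] dir 104.2 0.158
side blank 0.95 1879 [ 0.603 -0.009] dir 85.2 0.278
side neck_arm 0.87 1543 [0.597 0.004] dir 175.4 0.16
side tail_arm 0.95 777 [ 0.54  -0.164] dir 104.1 0.176
scene neck_arm_pivot 0.62 [ 0.535 -0.002  0.07 ]
scene neck_arm_tip 0.61 [ 0.663 -0.004  0.07 ]
scene tail_arm_pivot 0.62 [ 0.531 -0.11   0.07 ]
scene tail_arm_tip 0.83 [ 0.551 -0.253  0.07 ]
side neck_arm_pivot 0.71 [ 0.531 -0.     0.07 ]
side neck_arm_tip 0.73 [ 0.674 -0.009  0.07 ]
side tail_arm_pivot 0.74 [ 0.673 -0.01   0.07 ]
side tail_arm_tip 0.79 [ 0.569 -0.245  0.07 ]
```

Emit:
{"op": "servo_tool", "data": {"series": [[[14,0,25],0,0],[[0,0,30],0,0],[[0,0,28],0,0],[[0,0,17],0,0],[[0,0,0],0,0],[[0,0,0],0,0]]}}

```text
clock: 7.73
ee_pos: [0.4959, -0.2344, 0.0512]
ee_rot: [[0.0, 1.0, -0.003], [1.0, -0.0, 0.002], [0.002, -0.003, -1.0]]
wrist_force: [0.4, 0.1, 0.4]
width: 0.0003
grip_force: 0.0
```

Emit:
{"op": "servo_tool", "data": {"series": [[[6,25,0],0,0],[[2,22,0],0,0],[[5,21,0],0,0],[[9,20,0],0,0],[[12,18,0],0,0],[[15,15,0],0,0],[[14,11,0],0,0],[[11,6,0],0,0],[[4,2,0],0,0],[[0,0,0],0,0]]}}

```text
clock: 8.57
ee_pos: [0.6383, -0.1565, 0.054]
ee_rot: [[-0.001, 1.0, 0.003], [1.0, 0.001, -0.001], [-0.001, 0.003, -1.0]]
wrist_force: [-0.7, 0.1, -0.3]
width: 0.0002
grip_force: 0.0
```

```bash
python3 - <<'E'
from h import *
print(r.get_obs()["ee_pos"],r.get_obs()["wrist_force"])
yaws()
cv2.imwrite("pics/scene3.png",r.get_image("scene"))
E
```

```text
[ 0.63832257 -0.15646754  0.05398384] [-0.70545424  0.11846735 -0.32498013]
scene blank 0.71 1367 [0.603 0.006] dir 87.3 0.219
scene neck_arm 0.72 976 [ 0.613 -0.004] dir 175.6 0.171
scene tail_arm 0.66 800 [ 0.613 -0.123] dir 166.4 0.165
side blank 0.81 1662 [0.605 0.009] dir 85.2 0.24
side neck_arm 0.81 1573 [0.599 0.004] dir 175.2 0.163
side tail_arm 0.74 1346 [ 0.589 -0.113] dir 166.9 0.159
```

View pics/scene3.png

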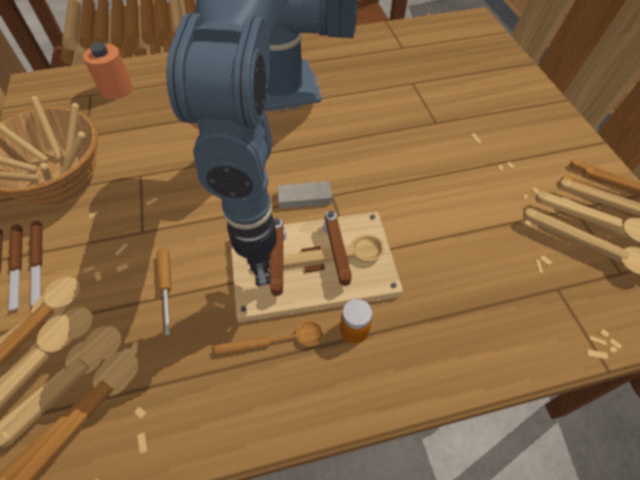

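The neck arm lies across the handle, bolt (331,217) to tip (345,280). The tail arm, (279,228) to (277,290), is about 9° short, so I'll nudge it 17 mm and retreat.

Emit:
{"op": "servo_tool", "data": {"series": [[[6,0,0],0,0],[[5,0,0],0,0],[[4,0,0],0,0],[[2,0,0],0,0],[[0,0,0],0,0],[[0,0,0],0,0],[[-20,0,0],0,0],[[-15,0,-20],0,0],[[-10,-20,-40],0,0],[[0,-20,-40],0,0]]}}

```text
clock: 9.85
ee_pos: [0.5982, -0.1852, 0.1434]
ee_rot: [[0.002, 1.0, -0.006], [1.0, -0.001, 0.002], [0.002, -0.006, -1.0]]
wrist_force: [0.5, -0.3, 0.7]
width: -0.0002
grip_force: 0.0
```

Emit:
{"op": "servo_tool", "data": {"series": [[[0,-40,-30],0,0],[[0,-40,-20],0,0],[[0,-40,0],0,0],[[0,-40,0],0,0],[[0,-20,0],0,0],[[0,0,0],0,0],[[0,0,0],0,0]]}}

```text
clock: 10.43
ee_pos: [0.429, -0.1841, 0.1899]
ee_rot: [[0.001, 1.0, 0.001], [1.0, -0.001, -0.0], [-0.0, 0.001, -1.0]]
wrist_force: [0.5, 0.5, 0.5]
width: -0.0003
grip_force: 0.0
```

```bash
python3 - <<'E'
from h import *
print(r.get_obs()["ee_pos"],r.get_obs()["wrist_force"])
yaws()
for n,z in (("stone",0),("jar",0),("gouge",0),("spoon",0),("blank",.024)):
    for q in r.pinpoint("side",n)[:1]: print(n,round(q["conf"],2),np.round(at("side",q["xy"],z),3))
cv2.imwrite("pics/scene4.png",r.get_image("scene"))
E
```

```text
[ 0.42896198 -0.18410886  0.1899435 ] [0.46876027 0.45506162 0.53692718]
scene blank 0.95 1863 [ 0.602 -0.016] dir 86.8 0.281
scene neck_arm 0.87 1002 [ 0.611 -0.005] dir 175.5 0.17
scene tail_arm 0.93 1047 [ 0.601 -0.113] dir 176.3 0.176
side blank 0.8 1636 [0.604 0.008] dir 85.2 0.243
side neck_arm 0.71 1595 [0.599 0.004] dir 175.5 0.16
side tail_arm 0.8 1356 [ 0.591 -0.104] dir 174.6 0.162
stone 0.58 [ 0.418 -0.03   0.   ]
jar 0.22 [ 0.593 -0.337  0.   ]
gouge 0.8 [ 0.596 -0.344  0.   ]
spoon 0.72 [ 0.539 -0.159  0.   ]
blank 0.72 [ 0.598 -0.052  0.024]
```

View pics/scene4.png

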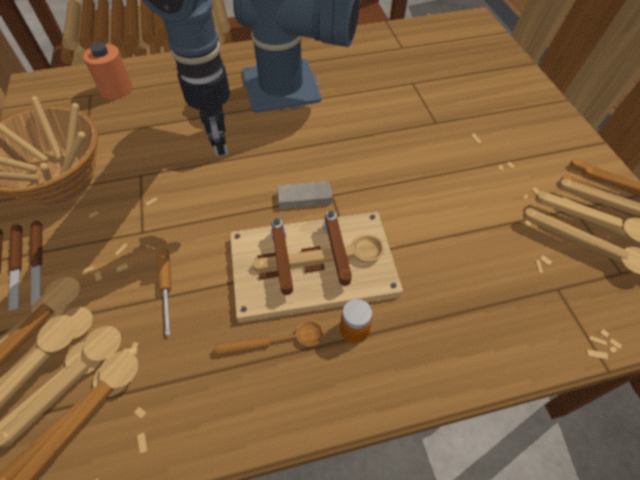

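Both arms lie square across the handle at about -4.5° in the world frame, against a jig yaw of about -4.8°: neck (331,216) to (345,280), tail (279,226) to (286,290). The bystanders and the blank have not moved, and the robot is clear of everything.

```bash
python3 -c "
from station import r
print(r.hand_in())"
```

```text
the job is handed in; nothing more can be done
None
```

I pushed both swing arms square across the spoon's handle, each within about 1–2° by the camera, left the blank and the other items where they were, and handed the job in at about 11 s.

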